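# Open the stuck gherkin jar at the cheese counter

## Task

The red cap of the green gherkin jar is stuck. Stand the jar upright in the steel jar holder and let go of it, then take the cap, break it loose anticlockwise with a short hard twist and spin it on until it comes off. Lay the cap flat, top up, on the marble board and leave the open jar standing in the holder; do not drop or tip over the jar, do not drop the cap, and leave the other things on the counter where they are.

Things in the scene. Friction and masses are not known exactly. Their poses are not given: they have to be found in the camera images.
- jar_center (a point): Gherkin jar (loose, about 0.5 kg): flat-sided green glass body, 64 along its x, 90 along its y, 92 tall, short neck, round red cap. This point is the body's centre, 46 above its underside and 46 below its flat shoulder; z up. The cap's top is 79 above this point; the cap is narrower than the body, so fingers across the 64 width pass beside the cap down to the body's upper part.
- cap_center (a point): Round red cap (loose, about 50 g): 54 across, 30 tall, 20 small flats around, hollow and open below, a white dash on its top along its own +x. This point is on its axis, half-way up; z up. It starts locked on the jar: this point 64 above the jar's centre, its axes parallel to the jar's, its lower edge 3 above the jar's shoulder. Once free it lifts straight off in 25.
- jar_neck (a point): Top of the jar's neck, 26 above the shoulder, axes as the jar's. Cap angles, anticlockwise seen from above, from locked: it is stuck within the first 18 degrees, roughly 0.3 to 0.6 N m at the peak (the holder keeps the jar from turning); then it turns easily; lugs hold it down (2 of play) until 100; from 100 to 145 (best 123) it lifts off; a stop blocks it at 147, and clockwise at 4.
- holder_floor (a point): Jar holder (fixed): open steel tub with black flared lips. This point is the centre of its inner floor, 5 above the counter. Inside 72 along its x and 98 along its y: the jar fits with 4 to spare on each side, either way round. Straight walls end 27 above the floor; the lips flare out 5 a side, up to 36 above the floor. Foot 110 x 136.
- board_top (a point): Marble board (fixed): 170 along its own x, 140 along its own y, 12 thick. This point is the centre of its top face, 12 above the counter.
- cheese_a: Bystander (loose): yellow cheese wedge, 135 x 80 x 55; origin at the centre of its underside.
- cheese_b: Bystander (loose): pale cheese block with a paper band, 110 x 75 x 60; origin at the centre of its underside.
- cheese_c: Bystander (loose): orange round cheese, 100 across, 45 tall; origin at the centre of its underside.
- honey: Bystander (loose): round amber honey jar with a brass cap, 66 across, 100 tall; origin at the centre of its underside.
- bowl: Bystander (loose): white bowl, 100 across, 45 tall; origin at the centre of its underside.
- spatula: Bystander (loose): spatula lying flat, 200 long; origin at the centre of its underside.
- mill: Bystander (loose): dark wooden pepper mill, 56 across, 140 tall; origin at the centre of its underside.
Not all that is in view belongs to the job. What is shaped like the part that bears jar_center but pink is not meant. Leave any purple look-alike of the part that bears cap_center alone.

How it is judged (in metres and radians):
On the way, in this order (a step that is already met when the one before it is completed fails the run):
1. the jar stands in the holder, let go of, its cap still locked (horizontal distance between jar_center and holder_floor below 0.012 m and z of jar_center in the frame of holder_floor between 0.04 and 0.05 m and angle between jar_center's own z axis and vertical below 0.12 rad and x of cap_center in the frame of jar_center between -0.008 and 0.008 m and y of cap_center in the frame of jar_center between -0.008 and 0.008 m and angle between the x axis of cap_center and the x axis of jar_center, either way round below 0.2 rad and contact force between jar and the fingers below 0.5 N), for 0.1 s.
2. with the jar in the holder, the cap is turned loose (past 35 degrees) while still on the neck (horizontal distance between jar_center and holder_floor below 0.012 m and z of jar_center in the frame of holder_floor between 0.04 and 0.05 m and angle between jar_center's own z axis and vertical below 0.12 rad and x of cap_center in the frame of jar_center between -0.008 and 0.008 m and y of cap_center in the frame of jar_center between -0.008 and 0.008 m and z of cap_center in the frame of jar_center between 0.055 and 0.072 m and angle between the x axis of cap_center and the x axis of jar_center, either way round above 0.6 rad), for 0.05 s.
3. the cap is lifted off the jar, which stays in the holder (horizontal distance between jar_center and holder_floor below 0.012 m and z of jar_center in the frame of holder_floor between 0.04 and 0.05 m and angle between jar_center's own z axis and vertical below 0.12 rad and z of cap_center in the frame of jar_center between 0.095 and 1 m), for 0.05 s.
At the end, for the whole second after the job is handed in: The open jar stands upright (within 7 degrees) on the holder's floor, within 12 mm of its centre; the cap lies flat and top up on the marble board, its centre within 72 mm (along x) and 57 mm (along y) of the board's centre; both are let go of and at rest (horizontal distance between jar_center and holder_floor below 0.012 m and z of jar_center in the frame of holder_floor between 0.04 and 0.05 m and angle between each of jar_center, cap_center's own z axis and vertical below 0.12 rad and x of cap_center in the frame of board_top between -0.072 and 0.072 m and y of cap_center in the frame of board_top between -0.057 and 0.057 m and z of cap_center in the frame of board_top between 0.011 and 0.019 m and linear speed of each of jar, cap below 0.02 m/s); the robot touches nothing.
It fails at once if the jar is tipped over (more than 40 degrees) (angle between jar_center's own z axis and vertical above 0.7 rad).
It fails at once if the cap is dropped (falls freely, faster than 0.9 m/s) (linear speed of cap above 0.9 m/s and contact force between cap and the fingers below 0.2 N and contact force between cap and jar below 0.2 N).
It fails at once if the jar is dropped (falls freely, faster than 0.8 m/s) (linear speed of jar above 0.8 m/s and contact force between each of jar, cap and the fingers below 0.2 N).
It fails at once if a bystander is pushed more than 40 mm (distance of any of cheese_a, cheese_b, cheese_c, honey, bowl, spatula, mill from where it was at the start of the episode above 0.04 m).
It also fails if it takes over 64 s, if anything falls off the work surface, if the arm or the gripper's body presses on something with over 40 N, if the wrist force passes 120 N, or if a joint passes its speed limit or range.

## Robot

A 6-joint arm with a two-finger parallel gripper is mounted at the origin on the work surface. World frame = base frame: x ahead of the robot, y to its left, z up, the work surface at z = 0. Lengths are in mm, angles in rad, forces in N, time in s.
With the tool pointing down it reaches from about 375 to 750 mm from the base axis. Payload 9 kg.
Tool frame: the origin (TCP) lies between the finger pads; the fingertips stand 19 mm ahead of it and the grasp point (between the pads) is the TCP; z points along the fingers, y is the line along which they close (so a half turn about z gives the same grasp; the last joint's range is limited). The gripper opens to 85 mm and grips with 20 to 120 N. Pads are 22 mm wide; open, the fingers measure 114 mm over their backs; the gripper's body (76 mm by 85 mm) begins 54 mm behind the grasp point. The pads swing forward as they close: fully open they stand 13 mm farther back than shut.
Start: joints at [1.123, 0.104, 0.097, 1.564, 0, 1.353], TCP at [136.671, 584.256, 250.331] pointing down, gripper open.
Joint ranges: [-2.99, 2.99], [-0.84, 1.86], [-1.1, 1.16], [-1.84, 2.11], [-1.51, 1.56], [-3.14, 3.14]. Speed limits (rad/s): [2.22, 2.22, 2.57, 3.14, 3.14, 3.14].

## Interface

Orientations are given as a unit quaternion [w, x, y, z].
In Python, from workcell import r gives the robot as it stands.
- The arm moves only by the tool play_rows, never from a script. Its argument "motion" is text: rows parted by semicolons, each of 4 numbers parted by spaces: the shift along the tool's x, y, z in mm, then the turn about the tool's z in degrees. In form: dx dy dz turn; .... A call has 1 to 20 rows; each row shifts and turns the commanded pose from where the row before left it, along the tool's axes as they then stand; what a row does not reach is not made up. A row lasts 1/12 s, in which the tool goes at most 41.7 mm and 7.16 degrees, less where a joint would pass 70% of its speed; a pose out of reach is approached as far as the arm can. A call is refused whole if a number of a shift passes 41.7 or a number of a turn 7.16, either way. A call with a gripper value outside its range is refused whole. "jaw" is the closure, from 0 (fully open) to 1 (shut), set as the call begins (left out, the last holds). The fingers move at their own pace and stop on an object; "force" is the grip in N (left out, the last holds). Time passes only in rows, so rows that do not move let the fingers close. It gives the time, the measured TCP pose, the force, the opening and the grip force at its end, in the units of the state.
- r.sense(): the state, without advancing time (a new reading comes with each control period).
- r.grab_frame(name): name is "scene" or "top"; returns (picture, depth): 400x640x3 uint8, red, green, blue; 400x640 float32, mm along the optical axis (not along the pixel's ray), 0 where there is no reading.
- r.calibration(name): a dict with "fov_y" (degrees; the focal length in pixels is half the picture's height over the tangent of half this angle, whatever the lens; pixels are square), "cx", "cy" (the principal point, pixels), "world_from_camera" (4x4, takes a point from camera to world coordinates). Camera axes: x right, y down, z forward; pixel columns grow to the right and rows downward; lengths in mm; the calibration is good to about 2 mm. A picture is of the moment at which its call begins. calibration takes no time and is no camera call.
- r.hand_in(): hands the job in; it is judged then, once.
The state is a dict: "t": time; "joint_pos": joint angles; "qd": joint speeds; "effort": joint torques, N m; "eef_pos": TCP position; "tool_rot": TCP orientation; "ft_force": force on the tool from outside, world axes, zero at the start; "torque": the same for the moment, N m; "finger_gap": finger opening in mm; "finger_force": force on a finger pad.
Only numpy, scipy, OpenCV 4.12 (cv2) and the standard library are available. Lean on these libraries where they do the work, as an engineer would, in place of code of your own. Each camera call takes 0.05 s, during which the arm holds its last target. There are 200 camera calls.

## Working session

There is one attempt and no reset: what is moved stays moved. The work goes in short steps, Python scripts to look and compute and a tool call to move; the robot and the scene stay as the last step left them, time stands still between calls to the robot, and variables do not carry over. Pictures are saved under pics/ and viewed, at most 10 in all, crops included, and the job is handed in when it is done.

Besides the shell and the picture viewer there is one more tool, called after "Request:" as name(argument=value, ...), one argument or row to a line, values as JSON. play_rows: Moves the arm, as the interface text tells. Its arguments: {"type":"object","properties":{"motion":{"type":"string"},"jaw":{"type":"number"},"force":{"type":"number"}},"required":["motion"]}

```bash
mkdir -p pics; cat > h.py <<'E'
import numpy as np,cv2
from workcell import r
def snap(n,f):
    p,d=r.grab_frame(n); cv2.imwrite('pics/'+f+'.png',p[:,:,::-1]); np.savez('pics/'+f,p=p,d=d); return p,d
def world(n,d):
    c=r.calibration(n); f=d.shape[0]/2/np.tan(np.radians(c['fov_y']/2))
    v,u=np.mgrid[:d.shape[0],:d.shape[1]]
    P=np.stack([(u-c['cx'])/f*d,(v-c['cy'])/f*d,d],-1); T=np.array(c['world_from_camera'])
    W=P@T[:3,:3].T+T[:3,3]; W[d<=0]=np.nan; return W
E
python3 - <<'E'
from h import *
for n in('scene','top'): snap(n,n+'0'); c=r.calibration(n); print(c)
s=r.sense(); print(s)
E
```

```text
{'fov_y': 56.97960107962614, 'cx': 320.6551670827252, 'cy': 193.56054409709816, 'world_from_camera': array([[-6.88262059e-01,  6.22585748e-01, -3.72400757e-01,
         1.04239414e+03],
       [ 7.25427332e-01,  5.95662122e-01, -3.44879432e-01,
         4.32117911e+02],
       [ 7.10800566e-03, -5.07517116e-01, -8.61612357e-01,
         1.20137403e+03],
       [ 0.00000000e+00,  0.00000000e+00,  0.00000000e+00,
         1.00000000e+00]])}
{'fov_y': 51.62424446983021, 'cx': 315.5904272773434, 'cy': 198.32814053991927, 'world_from_camera': array([[-1.64072962e-02, -9.86624073e-01,  1.62184275e-01,
         3.58840249e+02],
       [-9.99865387e-01,  1.62047907e-02, -2.57146416e-03,
         5.05196238e+00],
       [-9.10937885e-05, -1.62204634e-01, -9.86757137e-01,
         1.37610371e+03],
       [ 0.00000000e+00,  0.00000000e+00,  0.00000000e+00,
         1.00000000e+00]])}
{'t': 0.1, 'joint_pos': array([ 1.12329958e+00,  1.04653946e-01,  9.65572985e-02,  1.56390547e+00,
       -1.32804152e-07,  1.35310011e+00]), 'qd': array([-0.00157905, -0.00158707,  0.00071351, -0.00077027, -0.00044074,
       -0.00016356]), 'effort': array([ 6.79020333e-03, -5.58204567e+01,  5.04721892e+01,  1.30407893e-02,
       -2.81617567e-04, -3.91826859e-06]), 'eef_pos': array([136.53652618, 583.97561731, 249.59731267]), 'tool_rot': array([-1.96782045e-04,  1.14647591e-01,  9.93406043e-01, -5.69878460e-04]), 'ft_force': array([-0.44544563, -0.21818914, -0.61238226]), 'torque': array([-0.00991012, -0.00307911,  0.00327924]), 'finger_force': 0.0, 'finger_gap': 85.52103268654747}
```

View pics/top0.png

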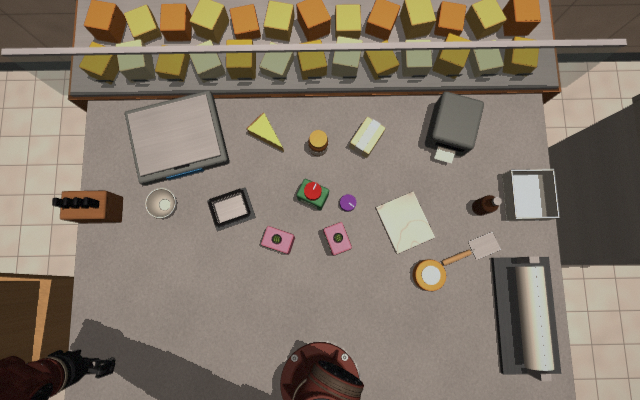

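View pics/scene0.png

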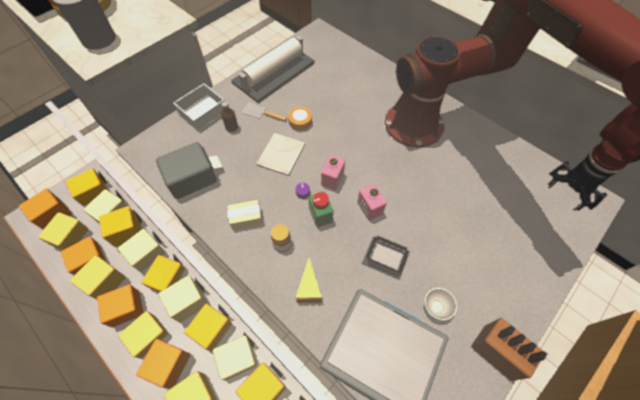

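Top view: the green jar with its red cap is at (312,193). Look-alikes are the pink jars at (277,240) and (338,238) and the purple cap at (347,203). The holder is at (231,208), the marble board at (406,222). I'll measure all of these and check the choice in a close crop.

```bash
cat >> h.py <<'E'
def rect(W,m):
    q=W[m][:,:2]; q=q[~np.isnan(q).any(1)].astype(np.float32); return cv2.minAreaRect(q),len(q)
E
python3 - <<'E'
from h import *
z=np.load('pics/top0.npz');p=z['p'].astype(int);d=z['d'];W=world('top',d)
R,G,B=p[...,0],p[...,1],p[...,2]
v,u=np.mgrid[:400,:640]
def box(a,b,c,e): return (u>=a)&(u<=b)&(v>=c)&(v<=e)
j=box(290,335,172,215)
red=j&(R>150)&(G<80)&(B<80); gr=j&(G>R+25)&(G>B+15)
Z=W[...,2]
print('red',rect(W,red),np.nanmedian(Z[red]))
print('green',rect(W,gr&(Z>80)),np.nanmedian(Z[gr&(Z>80)]))
top=j&(Z>80);print('jar>80',rect(W,top))
wd=j&(R>180)&(G>120)&(Z>115);print('white',W[wd][:,:2].mean(0) if wd.any() else 0, wd.sum())
h=box(203,258,183,232)
print('holder floor med',W[208,231],'lips',rect(W,h&(Z>33)&(Z<55)), 'out',rect(W,h&(Z>15)))
inn=h&(Z<12)&(R>140);print('floor',rect(W,inn),np.nanmedian(Z[inn]))
b=box(370,440,188,256)&(R>190)&(Z>6);print('board',rect(W,b),np.nanmedian(Z[b]))
for n,uv in dict(pinkA=(277,240),pinkB=(338,238),purple=(347,203),honey=(318,140),cheese=(266,130)).items(): print(n,W[uv[1],uv[0]].round(0))
P=z['p'];
a=cv2.resize(P[165:262,195:360],None,fx=4.8,fy=4.8,interpolation=cv2.INTER_CUBIC);cv2.imwrite('pics/c1.png',a[...,::-1])
E
```

```text
red (((590.3576049804688, 12.417685508728027), (49.30839920043945, 50.46904373168945), 88.8038558959961), 212) 125.72215138690046
green (((590.02734375, 10.677257537841797), (86.68630981445312, 62.87910079956055), 63.19572067260742), 255) 91.72726798699318
jar>80 (((589.7953491210938, 11.852169036865234), (90.14360046386719, 65.27030181884766), 64.56482696533203), 569)
white [600.91517882   6.09296982] 9
holder floor med [555.99122468 285.08346013   5.33266726] lips (((553.5856323242188, 286.2314453125), (97.95169067382812, 123.49311065673828), 18.441173553466797), 374) out (((553.5856323242188, 286.2314453125), (97.95169067382812, 123.49311065673828), 18.441173553466797), 497)
floor (((559.4087524414062, 288.62127685546875), (189.91522216796875, 168.85350036621094), 89.48084259033203), 1888) 1.5757793581866508
board (((500.12371826171875, -293.748046875), (164.76492309570312, 136.5198974609375), 22.199113845825195), 1991) 12.616990369628184
pinkA [440. 121. 116.]
pinkB [443. -64. 116.]
purple [ 563. -102.   26.]
honey [758.  -9.  98.]
cheese [810. 163.  53.]
```

View pics/c1.png

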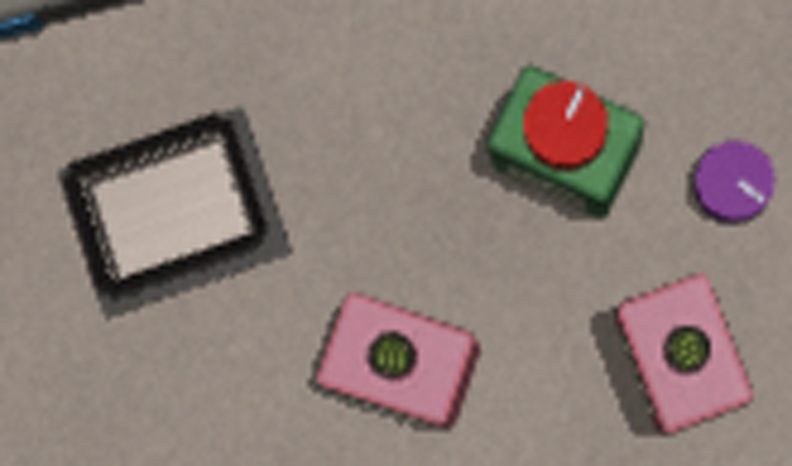

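The crop confirms the pick: the upright green jar has the red cap, its white dash points up-right in the picture, and it stands apart from the pink jars and the purple cap. The jar is at (590, 12) with its x axis at about −26°. The holder is at (554, 286) with its x axis at about 18°. The heights match what was given (cap top 126, shoulder 92, board 12.6). First I translate over the jar, then turn.

Request:
play_rows(
  motion="-28.6 -22.7 0 0;-28.6 -22.7 0 0;-28.6 -22.7 0 0;-28.6 -22.7 0 0;-28.6 -22.7 0 0;-28.6 -22.7 0 0;-28.6 -22.7 0 0;-28.6 -22.7 0 0;-28.6 -22.7 0 0;-28.6 -22.7 0 0;-28.6 -22.7 0 0;-28.6 -22.7 0 0;-28.6 -22.7 0 0;-28.6 -22.7 0 0;-28.6 -22.7 0 0;-28.6 -22.7 0 0;-28.6 -22.7 0 0;-28.6 -22.7 0 0;-28.6 -22.7 0 0;-28.6 -22.7 0 0",
  jaw=0,
  force=60,
)

```text
t: 1.77
eef_pos: [590.9, 10.2, 249.8]
tool_rot: [-0.0, 0.115, 0.993, 0.0]
ft_force: [1.2, 0.2, 0.1]
finger_gap: 85.6
finger_force: 0.0
```

Request:
play_rows(
  motion="0 0 0 6.8;0 0 0 6.8;0 0 0 6.8;0 0 0 6.8;0 0 0 6.8;0 0 0 6.8;0 0 0 6.8;0 0 0 6.8;0 0 0 6.8;0 0 0 6.8;0 0 0 6.8;0 0 0 6.8;0 0 0 6.8;0 0 0 6.8;0 0 0 6.8;0 0 0 0;0 0 0 0",
)

```text
t: 3.18
eef_pos: [590.1, 11.9, 250.0]
tool_rot: [-0.0, 0.843, 0.538, -0.0]
ft_force: [-0.3, -0.8, 0.9]
finger_gap: 85.4
finger_force: 0.0
```

```bash
cat >> h.py <<'E'
from scipy.spatial.transform import Rotation as Ro
def goto(x,y,z,yaw):  # yaw of tool y, deg
    s=r.sense(); q=s['tool_rot']; M=Ro.from_quat([q[1],q[2],q[3],q[0]]).as_matrix()
    cur=np.degrees(np.arctan2(M[1,1],M[0,1])); d=M.T@(np.array([x,y,z])-s['eef_pos'])
    print('t',round(s['t'],2),'pos',s['eef_pos'].round(1),'yaw',cur.round(1),'tilt',M[:,2].round(3),'gap',round(s['finger_gap'],1),'f',s['ft_force'].round(1),'tq',s['torque'].round(2))
    print('j',np.degrees(s['joint_pos']).round(0),'D tool',d.round(1),'turn',round(-((yaw-cur+180)%360-180),1))
E
python3 -c "
from h import *
goto(590,12,78,-26)
z=np.load('pics/scene0.npz');p=z['p'].astype(int);W=world('scene',z['d']);Z=W[...,2]
R,G,B=p[...,0],p[...,1],p[...,2];v,u=np.mgrid[:400,:640]
j=(u>300)&(u<340)&(v>185)&(v<230)
print(rect(W,j&(Z>80)),rect(W,j&(R>150)&(G<80)&(Z>120)))
h=(u>355)&(u<415)&(v>230)&(v<280);print(rect(W,h&(Z>33)&(Z<55)))
"
```

```text
t 3.18 pos [590.1  11.9 250. ] yaw -25.0 tilt [-0.001  0.    -1.   ] gap 85.4 f [-0.3 -0.8  0.9] tq [ 0.01  0.03 -0.02]
j [-12.   4.   4.  90.   0. 103.] D tool [  0.  -0. 172.] turn 1.0
(((591.9277954101562, 14.448081970214844), (88.79265594482422, 63.740665435791016), 63.76839828491211), 444) (((592.5023803710938, 17.3798885345459), (47.40586853027344, 40.25265121459961), 43.922733306884766), 93)
(((554.2425537109375, 286.77801513671875), (97.90039825439453, 123.02146911621094), 18.809289932250977), 322)
```

Both cameras agree within about 2 mm. Going down and gripping.

Request:
play_rows(
  motion="0.5 0.5 20 1;0 0 25 0;0 0 25 0;0 0 25 0;0 0 25 0;0 0 20 0;0 0 15 0;0 0 10 0;0 0 7 0;0 0 0 0;0 0 0 0",
)

```text
t: 4.1
eef_pos: [591.1, 12.1, 78.8]
tool_rot: [0.0, 0.849, 0.529, 0.0]
ft_force: [0.2, 0.7, 0.2]
finger_gap: 85.3
finger_force: 0.0
```

Request:
play_rows(
  motion="0 0 0 0;0 0 0 0;0 0 0 0;0 0 0 0;0 0 0 0;0 0 0 0;0 0 0 0;0 0 0 0;0 0 0 0;0 0 0 0",
  jaw=1,
  force=60,
)

```text
t: 4.93
eef_pos: [591.6, 12.1, 80.1]
tool_rot: [0.001, 0.849, 0.529, 0.001]
ft_force: [-2.9, 0.0, 5.6]
finger_gap: 62.7
finger_force: 67.8
```

Request:
play_rows(
  motion="0 0 -5 0;0 0 -10 0;0 0 -15 0;0 0 -15 0;0 0 -15 0;0 0 -15 0;0 0 -10 0;0 0 0 0;0 0 0 0",
)

```text
t: 5.68
eef_pos: [591.1, 12.1, 163.6]
tool_rot: [0.0, 0.849, 0.529, 0.0]
ft_force: [-1.1, -0.1, -6.7]
finger_gap: 63.1
finger_force: 66.5
```

```bash
python3 -c "
from h import *
goto(554,286.5,170,18.6)
snap('scene','s1')
P=np.load('pics/s1.npz')['p'][120:270,240:440]
cv2.imwrite('pics/s1c.png',cv2.resize(P,None,fx=4,fy=4)[...,::-1])"
```

```text
t 5.68 pos [591.1  12.1 163.6] yaw -26.2 tilt [ 0.001 -0.    -1.   ] gap 63.1 f [-1.1 -0.1 -6.7] tq [-0.01  0.02  0.04]
j [-11.   4.  -5.  80.   0. 105.] D tool [ 229.9 -154.3   -6.5] turn -44.8
```

View pics/s1c.png

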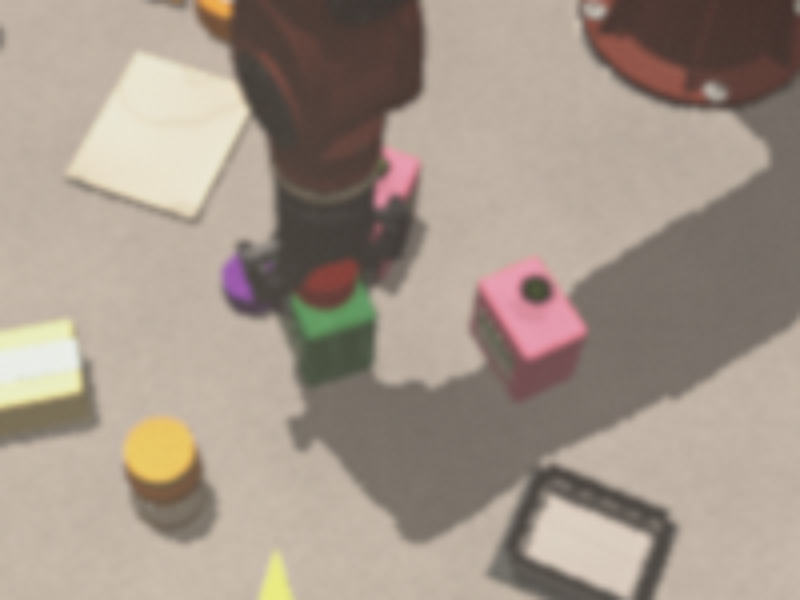

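The jar is held upright with its cap on, at roughly (330,320) in the crop. Now carry it over the holder and turn it.

Request:
play_rows(
  motion="8 -5.3 0 0;16 -10.7 0 0;17 -11.5 0 0;17 -11.5 0 0;17 -11.5 0 0;17 -11.5 0 0;17 -11.5 0 0;17 -11.5 0 0;17 -11.5 0 0;17 -11.5 0 0;17 -11.5 0 0;17 -11.5 0 0;17 -11.5 0 0;13 -8 0 0;6 -3.8 0 0;0 0 0 0",
)

```text
t: 7.07
eef_pos: [553.1, 288.0, 162.6]
tool_rot: [-0.0, 0.848, 0.529, -0.0]
ft_force: [0.6, 0.9, -7.3]
finger_gap: 63.1
finger_force: 66.4
```

Request:
play_rows(
  motion="0 0 0 -4;0 0 0 -6;0 0 0 -7;0 0 0 -7;0 0 0 -7;0 0 0 -6;0 0 0 -4;0 0 0 -3;0 0 0 -0.8;0 0 0 0;0 0 0 0",
)

```text
t: 7.98
eef_pos: [554.0, 286.0, 163.2]
tool_rot: [0.0, 0.584, 0.812, -0.0]
ft_force: [-0.7, 0.3, -5.9]
finger_gap: 63.2
finger_force: 66.3
```

```bash
python3 -c "
from h import *
goto(554,286.5,86,18.6)
p,d=snap('top','t2');W=world('top',d);Z=W[...,2];p=p.astype(int)
g=(p[...,1]>p[...,0]+20)&(p[...,1]>p[...,2]+12)&(W[...,2]>100)&(abs(W[...,0]-554)<90)&(abs(W[...,1]-286)<90)
print(rect(W,g),np.nanmedian(Z[g]))
p,d=snap('scene','s2');W=world('scene',d);Z=W[...,2];p=p.astype(int)
g=(p[...,1]>p[...,0]+20)&(p[...,1]>p[...,2]+12)&(W[...,2]>60)&(abs(W[...,0]-554)<90)&(abs(W[...,1]-286)<90)
print(rect(W,g),np.nanmedian(Z[g]),np.nanmax(Z[g]),np.nanmin(Z[g]))
P=np.load('pics/s2.npz')['p'][170:320,300:500]
cv2.imwrite('pics/s2c.png',cv2.resize(P,None,fx=4,fy=4)[...,::-1])"
```

```text
t 7.98 pos [554.  286.  163.2] yaw 18.5 tilt [-0. -0. -1.] gap 63.2 f [-0.7  0.3 -5.9] tq [-0.03 -0.01 -0.  ]
j [15. 10.  1. 81. -0. 87.] D tool [ 0.5  0.2 77.2] turn -0.1
(((550.3781127929688, 279.8059997558594), (63.16413497924805, 83.81733703613281), 21.983501434326172), 212) 174.48607083621323
(((553.4555053710938, 286.88616943359375), (62.50996017456055, 87.1754150390625), 18.155786514282227), 241) 174.12293526754934 278.5558697718551 166.32083474315777
```

View pics/s2c.png

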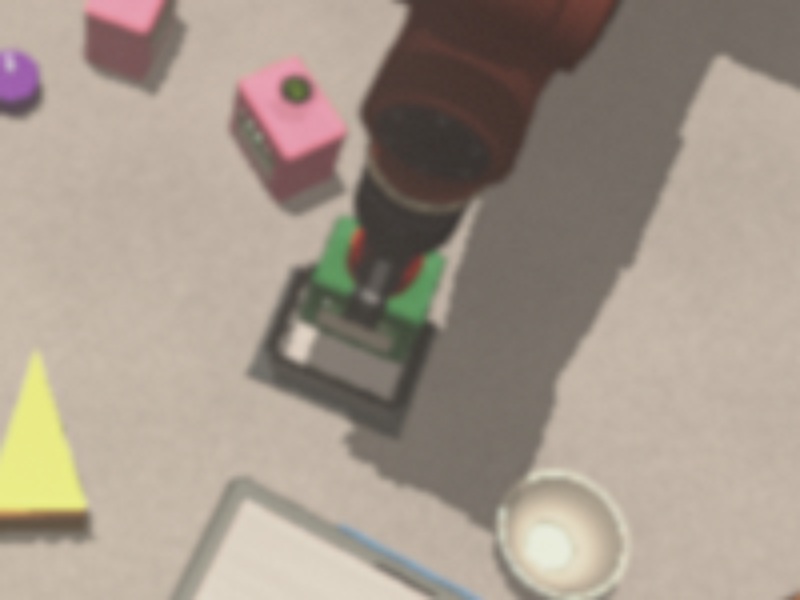

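The scene camera puts the held jar at (553.5, 286.9) and the holder at (554.2, 286.8), so they line up. The jar's underside is at about 82. Lowering.

Request:
play_rows(
  motion="0 0 10 0;0 0 15 0;0 0 12 0;0 0 8 0;0 0 6 0;0 0 6 0;0 0 5 0;0 0 5 0;0 0 4 0;0 0 3 0;0 0 0 0;0 0 0 0",
)

```text
t: 9.08
eef_pos: [553.8, 286.6, 89.4]
tool_rot: [-0.0, 0.583, 0.812, 0.0]
ft_force: [0.2, -0.2, -5.8]
finger_gap: 63.2
finger_force: 66.4
```

```bash
python3 -c "
from h import *
goto(554,286.5,86,18.6)"
```

```text
t 9.08 pos [553.8 286.6  89.4] yaw 18.6 tilt [ 0.  0. -1.] gap 63.2 f [ 0.2 -0.2 -5.8] tq [-0.04 -0.07  0.04]
j [15. 12. -5. 73.  0. 87.] D tool [-0.2  0.1  3.4] turn 0.0
```

Request:
play_rows(
  motion="0 0 1.5 0;0 0 1.5 0;0 0 1 0;0 0 0.5 0;0 0 0 0;0 0 0 0",
)

```text
t: 9.58
eef_pos: [553.9, 286.6, 85.1]
tool_rot: [0.0, 0.583, 0.812, 0.0]
ft_force: [-1.1, -1.0, -3.7]
finger_gap: 62.9
finger_force: 66.7
```

```bash
python3 -c "
from h import *
goto(554,286.5,86,18.6)"
```

```text
t 9.58 pos [553.9 286.6  85.1] yaw 18.6 tilt [ 0.  0. -1.] gap 62.9 f [-1.1 -1.  -3.7] tq [-0.13  0.32 -0.  ]
j [15. 12. -5. 73. -0. 87.] D tool [-0.1  0.1 -0.9] turn 0.0
```

Request:
play_rows(
  motion="0 0 0 0;0 0 0 0;0 0 0 0;0 0 0 0;0 0 0 0;0 0 0 0",
  jaw=0,
)

```text
t: 10.08
eef_pos: [554.0, 286.6, 85.0]
tool_rot: [0.0, 0.583, 0.812, 0.0]
ft_force: [0.4, -0.4, 0.3]
finger_gap: 85.5
finger_force: 0.0
```

Request:
play_rows(
  motion="0 0 -6 0;0 0 -10 0;0 0 -10 0;0 0 -8 0;0 0 -3 0;0 0 0 0;0 0 0 0",
)

```text
t: 10.67
eef_pos: [554.0, 286.7, 122.1]
tool_rot: [0.0, 0.583, 0.812, 0.0]
ft_force: [-0.8, -0.2, -0.4]
finger_gap: 85.1
finger_force: 0.0
```

```bash
python3 -c "
from h import *
goto(554,286.5,122,18.6)
p,d=snap('scene','s3');W=world('scene',d);Z=W[...,2];p=p.astype(int)
g=(p[...,1]>p[...,0]+20)&(p[...,1]>p[...,2]+12)&(Z>60)&(abs(W[...,0]-554)<90)&(abs(W[...,1]-286)<90)
print(rect(W,g),np.nanmedian(Z[g]))
P=np.load('pics/s3.npz')['p'][190:310,320:480]
cv2.imwrite('pics/s3c.png',cv2.resize(P,None,fx=5,fy=5)[...,::-1])"
```

```text
t 10.67 pos [554.  286.7 122.1] yaw 18.6 tilt [ 0.001  0.    -1.   ] gap 85.1 f [-0.8 -0.2 -0.4] tq [ 0.03 -0.   -0.04]
j [15. 11. -2. 77.  0. 87.] D tool [-0.2 -0.1  0.1] turn 0.0
(((571.6663208007812, 294.0062255859375), (99.07797241210938, 88.98577117919922), 18.786001205444336), 226) 95.88815813900692
```

View pics/s3c.png

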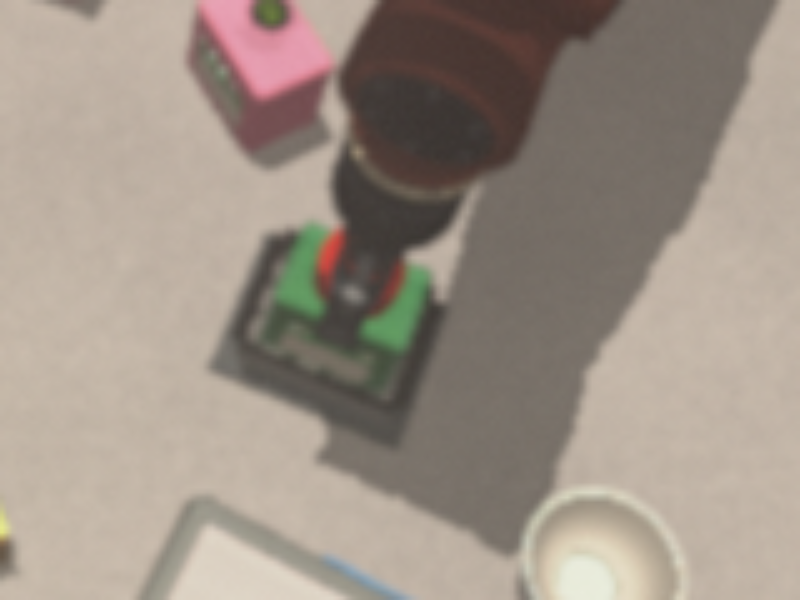

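The jar is seated in the holder with its shoulder at about 96. The fingers straddle the cap at (360,270) in the crop. Grip the cap hard and break it loose.

Request:
play_rows(
  motion="0 0 0 0;0 0 0 0;0 0 0 0;0 0 0 0;0 0 0 0;0 0 0 0;0 0 0 0;0 0 0 0;0 0 0 0;0 0 0 0;0 0 0 0",
  jaw=1,
  force=90,
)

```text
t: 11.63
eef_pos: [553.9, 286.7, 121.9]
tool_rot: [0.0, 0.583, 0.812, 0.0]
ft_force: [-0.2, -0.0, 2.4]
finger_gap: 52.2
finger_force: 94.1
```

Request:
play_rows(
  motion="0 0 0 -7;0 0 0 -7;0 0 0 -7;0 0 0 -7;0 0 0 -7;0 0 0 -7;0 0 0 -7;0 0 0 0;0 0 0 0;0 0 0 0",
)

```text
t: 12.47
eef_pos: [553.9, 287.0, 121.9]
tool_rot: [0.0, 0.196, 0.981, 0.0]
ft_force: [0.9, 3.0, 3.5]
finger_gap: 51.8
finger_force: 95.1
```

```bash
python3 -c "
from h import *
goto(554,286.5,122,18.6)
p,d=snap('scene','s4');W=world('scene',d);Z=W[...,2];p=p.astype(int)
g=(p[...,1]>p[...,0]+20)&(p[...,1]>p[...,2]+12)&(Z>85)&(abs(W[...,0]-554)<90)&(abs(W[...,1]-286)<90)
print(rect(W,g),np.nanmedian(Z[g]))
P=np.load('pics/s4.npz')['p'][190:310,320:480]
cv2.imwrite('pics/s4c.png',cv2.resize(P,None,fx=5,fy=5)[...,::-1])"
```

```text
t 12.47 pos [553.9 287.  121.9] yaw 67.4 tilt [ 0.     0.001 -1.   ] gap 51.8 f [0.9 3.  3.5] tq [ 0.82 -0.32  0.01]
j [15. 11. -2. 77.  0. 38.] D tool [-0.3 -0.5 -0.1] turn 48.8
(((573.0240478515625, 286.82720947265625), (99.36612701416016, 53.25398254394531), 81.61331939697266), 180) 95.52056118049518
```

View pics/s4c.png

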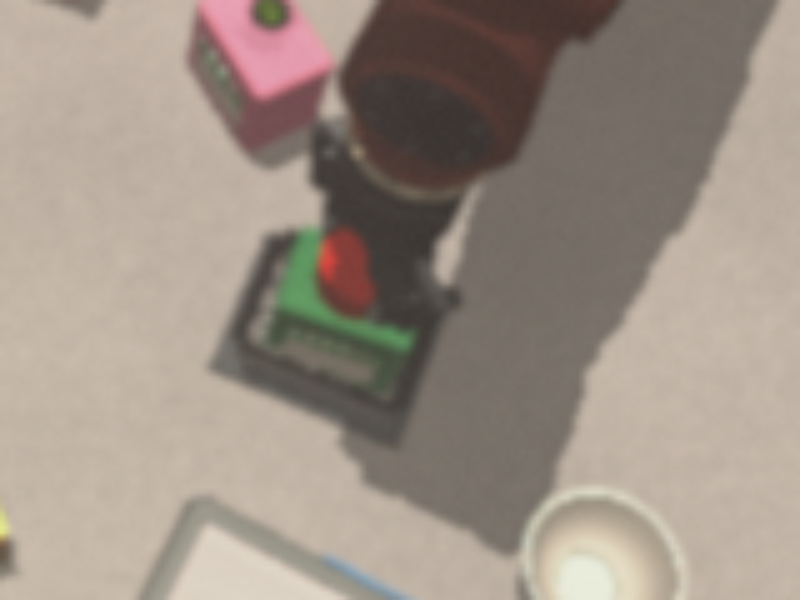

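The jar barely moved in the holder and no residual torque is left about z, so the cap seems to have turned loose. Spinning on to about 125°.

Request:
play_rows(
  motion="0 0 0 -7;0 0 0 -7;0 0 0 -7;0 0 0 -7;0 0 0 -7;0 0 0 -7;0 0 0 -7;0 0 0 -7;0 0 0 -7;0 0 0 -7;0 0 0 -6;0 0 0 0;0 0 0 0",
)

```text
t: 13.6
eef_pos: [554.0, 286.7, 122.1]
tool_rot: [0.0, -0.449, 0.894, -0.0]
ft_force: [1.7, 1.1, 3.9]
finger_gap: 52.1
finger_force: 95.3
```

Request:
play_rows(
  motion="0 0 -2 0;0 0 -2 0;0 0 -2 0;0 0 0 0;0 0 0 0",
)

```text
t: 14.02
eef_pos: [553.7, 286.7, 127.7]
tool_rot: [-0.0, -0.451, 0.893, 0.0]
ft_force: [1.2, 1.8, -0.6]
finger_gap: 52.4
finger_force: 94.8
```

```bash
python3 -c "
from h import *
goto(554,286.5,122,18.6)
p,d=snap('scene','s5');W=world('scene',d);Z=W[...,2];p=p.astype(int)
g=(p[...,1]>p[...,0]+20)&(p[...,1]>p[...,2]+12)&(Z>85)&(abs(W[...,0]-554)<90)&(abs(W[...,1]-286)<90)
print(np.nanmedian(Z[g]))
g=(p[...,0]>130)&(p[...,1]<80)&(Z>85)&(abs(W[...,0]-554)<50)&(abs(W[...,1]-286)<50)
print(g.sum(),np.nanpercentile(Z[g],[5,50,95]))"
```

```text
t 14.02 pos [553.7 286.7 127.7] yaw 143.6 tilt [-0.  0. -1.] gap 52.4 f [ 1.2  1.8 -0.6] tq [ 0.43 -0.17  0.01]
j [ 15.  11.  -2.  77.   0. -38.] D tool [-0.  -0.3  5.7] turn 125.0
96.60209795369985
273 [135.70462298 597.20047729 605.4784274 ]
```

The cap rises freely with no load while the jar stays put, so it is free. Lift off.

Request:
play_rows(
  motion="0 0 -4 0;0 0 -6 0;0 0 -6 0;0 0 -6 0;0 0 -6 0;0 0 -10 0;0 0 -15 0;0 0 -20 0;0 0 -20 0;0 0 -10 0;0 0 0 0",
)

```text
t: 14.98
eef_pos: [555.0, 286.9, 234.2]
tool_rot: [0.002, -0.451, 0.892, -0.0]
ft_force: [0.0, 0.4, -0.4]
finger_gap: 52.4
finger_force: 94.8
```

Request:
play_rows(
  motion="10 -6 0 0;20 -12 0 0;29 -17.5 0 0;29 -17.5 0 0;29 -17.5 0 0;29 -17.5 0 0;29 -17.5 0 0;29 -17.5 0 0;29 -17.5 0 0;29 -17.5 0 0;29 -17.5 0 0;29 -17.5 0 0;29 -17.5 0 0;29 -17.5 0 0;29 -17.5 0 0;29 -17.5 0 0;29 -17.5 0 0;20 -12 0 0;12 -7.5 0 0;0 0 0 0",
)

```text
t: 16.65
eef_pos: [499.3, -293.8, 229.0]
tool_rot: [-0.001, -0.45, 0.893, 0.001]
ft_force: [1.1, 0.0, -0.3]
finger_gap: 52.1
finger_force: 94.8
```

```bash
python3 -c "
from h import *
goto(500,-293.7,36,143.6)
a=snap('scene','s6')[0];p,d=snap('top','t6')
W=world('top',d);Z=W[...,2];g=(abs(W[...,0]-554)<45)&(abs(W[...,1]-286)<45)&(Z>85);print(rect(W,g),np.nanpercentile(Z[g],[5,50,98]))
q=np.hstack([cv2.resize(a[90:190,220:340],(400,333)),cv2.resize(a[190:290,330:450],(400,333))]);cv2.imwrite('pics/s6c.png',q[...,::-1])"
```

```text
t 16.65 pos [ 499.3 -293.8  229. ] yaw 143.5 tilt [-0.002  0.001 -1.   ] gap 52.1 f [ 1.1  0.  -0.3] tq [-0.01 -0.02 -0.01]
j [-43.   2.  -0.  87.  -0. -97.] D tool [ -0.5  -0.9 193. ] turn -0.1
(((552.5745849609375, 286.2437438964844), (65.70914459228516, 89.17247772216797), 21.42844581604004), 568) [ 91.34944773  98.01964325 127.21248539]
```

View pics/s6c.png

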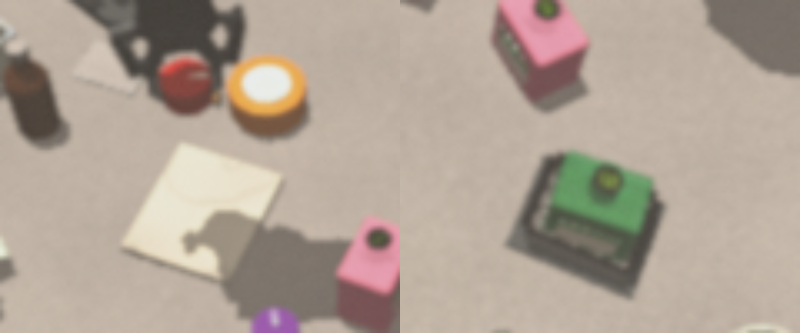

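The cap is held level over the board, and the open jar stands in the holder at the right of the picture, within 1–2 mm of its centre. Lower the cap.

Request:
play_rows(
  motion="0 0 10 0;0 0 20 0;0 0 25 0;0 0 25 0;0 0 25 0;0 0 25 0;0 0 20 0;0 0 15 0;0 0 10 0;0 0 7 0;0 0 4 0;0 0 3 0;0 0 0 0;0 0 0 0",
)

```text
t: 17.92
eef_pos: [501.1, -291.7, 42.5]
tool_rot: [0.0, -0.451, 0.892, -0.0]
ft_force: [0.6, -0.0, 0.2]
finger_gap: 52.1
finger_force: 94.8
```

```bash
python3 -c "
from h import *
goto(500,-293.7,34,143.6)
p,d=snap('scene','s7')
W=world('scene',d);Z=W[...,2];p=p.astype(int);g=(p[...,0]>120)&(p[...,1]<80)&(abs(W[...,0]-500)<40)&(abs(W[...,1]+294)<40)&(Z>10)&(Z<100);print(g.sum(),np.nanpercentile(Z[g],[2,50,98]))"
```

```text
t 17.92 pos [ 501.1 -291.7   42.5] yaw 143.6 tilt [ 0.001 -0.001 -1.   ] gap 52.1 f [ 0.6 -0.   0.2] tq [ 0.   -0.02  0.04]
j [-43.   6. -16.  68.   0. -97.] D tool [ 2.2 -0.3  8.5] turn 0.0
78 [44.57583245 49.78733921 54.88456805]
```

Request:
play_rows(
  motion="0 0 2 0;0 0 2 0;0 0 1 0;0 0 1 0;0 0 1 0;0 0 0 0;0 0 0 0",
)

```text
t: 18.55
eef_pos: [500.7, -291.4, 34.7]
tool_rot: [0.0, -0.451, 0.892, 0.0]
ft_force: [0.0, -0.1, -0.6]
finger_gap: 52.2
finger_force: 94.8
```

Request:
play_rows(
  motion="0 0 0.5 0;0 0 0.5 0;0 0 0 0;0 0 0 0",
)

```text
t: 18.88
eef_pos: [500.8, -291.5, 34.0]
tool_rot: [0.0, -0.451, 0.892, -0.0]
ft_force: [-0.3, 0.7, 2.2]
finger_gap: 52.3
finger_force: 95.2
```

Contact (2.2 N up). Release, then rise.

Request:
play_rows(
  motion="0 0 0 0;0 0 0 0;0 0 0 0;0 0 0 0;0 0 0 0;0 0 0 0;0 0 0 0",
  jaw=0,
)

```text
t: 19.47
eef_pos: [500.7, -291.5, 33.8]
tool_rot: [0.0, -0.451, 0.892, 0.0]
ft_force: [-0.6, 0.1, -0.1]
finger_gap: 85.5
finger_force: 0.0
```

Request:
play_rows(
  motion="0 0 -5 0;0 0 -12 0;0 0 -20 0;0 0 -30 0;0 0 -35 0;0 0 -35 0;0 0 -30 0;0 0 -20 0;0 0 -10 0;0 0 0 0;0 0 0 0;0 0 0 0",
)

```text
t: 20.47
eef_pos: [500.2, -291.0, 229.0]
tool_rot: [-0.0, -0.451, 0.892, 0.001]
ft_force: [-1.0, -0.9, -0.1]
finger_gap: 85.5
finger_force: 0.0
```

```bash
python3 -c "
from h import *
goto(500,-293.7,230,143.6)
p,d=snap('scene','s8')
W=world('scene',d);Z=W[...,2];P=p.astype(int);g=(P[...,0]>120)&(P[...,1]<80)&(abs(W[...,0]-500)<60)&(abs(W[...,1]+294)<60)&(Z>10)&(Z<100);print(rect(W,g),np.nanpercentile(Z[g],[2,50,98]))
q=np.hstack([cv2.resize(p[90:190,220:340],(400,333)),cv2.resize(p[190:290,330:450],(400,333))]);cv2.imwrite('pics/s8c.png',q[...,::-1])"
```

```text
t 20.47 pos [ 500.2 -291.   229. ] yaw 143.6 tilt [-0.002  0.002 -1.   ] gap 85.5 f [-1.  -0.9 -0.1] tq [ 0.02  0.01 -0.01]
j [-43.   2.  -1.  87.   0. -97.] D tool [ 2.3 -1.4 -1. ] turn 0.0
(((500.990478515625, -285.4849853515625), (44.91565704345703, 39.20995330810547), 45.2501220703125), 40) [34.55754572 41.18859455 47.2479796 ]
```

View pics/s8c.png

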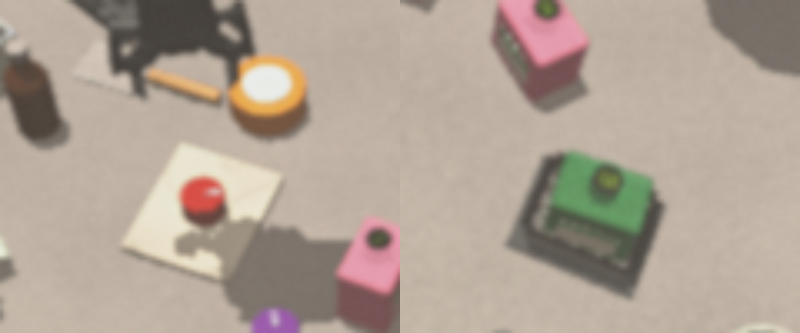

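The cap lies flat, top up, mid-board at (203,200), and the open jar stands in the holder at (605,200). Handing in.

```bash
python3 -c "
from workcell import r
print(r.hand_in())"
```

```text
the job is handed in; nothing more can be done
None
```

Job handed in at about 20.5 s: the last picture shows the open jar upright in the holder and the cap flat, top up, near the centre of the marble board; the hand-in gave no verdict back.

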